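# Fish the crystal window out from under the bottle riser

## Task

A brittle crystal window has slid right to the back of the low slot under the glass bottle shelf. Take the bent rod from its rest, reach under the shelf, press its rubber tip lightly on the crystal and draw it slowly out until it lies flat on the open bench, wholly in front of the shelf, then put the rod back in its rest. Press so gently that the crystal cannot crack, keep the gripper off it, do not bump the shelf, and leave the bottles and the beaker as they are.

Things in the scene. Friction and masses are not known exactly. Their poses are not given: they have to be found in the camera images.
- crystal: Square window of white salt crystal, 44 x 44 mm, 5 mm thick, about 27 g. Origin: centre of its underside; z up. It lies on the bench under the shelf, square to it, its back edge 0 to 3 mm from the kick strip, so nothing fits behind it. It slides easily on the bench and the rubber tip grips it well: pressing with 2 to 4 N is enough to draw it along slowly (25 mm/s; if pulled fast the tip slips); more than 6 N cracks it.
- rod_grip (a point): Centre of the blue handle: x -60 to 45, 14 wide (y), 20 high (z) mm; grip it firmly here by its 14 mm sides, or it pivots. x runs to the tip, z up. 5 mm springy steel shaft: from x=50 down 26 mm to x=61, then level to a red rubber tip, 10 mm thick, round end, that points down at x=125, lowest at z=-45 nominally. Bent by hand: the tip may lie 6 mm higher or lower than that, so feel for it. It gives 1 mm per 2 to 4 N.
- riser: Low fixed shelf: a clear glass pane, 115 mm deep (x), 400 wide (y), underside 45 mm above the bench, 6 thick, steel guard rails on it up to z=78, white end walls at y=+-200, 85 high. Origin: on the bench under the middle of the pane's front edge; x runs inward, away from the robot; z up. The slot beneath is open in front (x=0) and ends at a grey kick strip, 28 mm high, face at x=95 mm.
- rest_seat (a point): Rod rest, white, fixed: base 125 x 80 x 8 mm and two uprights (8 mm thick, at x=-50 and +38) with flared notches, 18 mm wide below, open at the top. This point, 55 mm above the bench, is where the handle's centre (rod_grip) lies when the rod is seated, x of both the same way. The uprights' tops are at 73 mm.
- amber: Amber bottle, 60 mm across, 130 high, standing on the left (+y) part of the glass shelf. Origin: centre of its foot. Leave it alone.
- bluecap: Clear bottle with blue cap, 56 mm across, 120 high, standing on the right (-y) part of the glass shelf. Origin: centre of its foot. Leave it alone.
- beaker: Clear beaker, 72 mm across, 90 high, standing on the bench at the side opposite the rest. Origin: centre of its foot. Leave it alone.
Not all that is in view belongs to the job. Of the things that look like the part that bears rod_grip, the smaller one is meant. Leave any yellow look-alike of the part that bears rest_seat alone.

How it is judged:
On the way, in this order (a step that is already met when the one before it is completed fails the run):
1. the rod is lifted clear of its rest (distance between rod_grip and rest_seat above 0.03 m), for 0.1 s.
2. the crystal is drawn out to lie wholly in front of the shelf (x of crystal in the frame of riser below -0.022 m), for 0.2 s.
At the end, for the whole second after the job is handed in: The crystal lies flat and still on the bench, its centre at least 22 mm in front of the shelf's front edge; the rod lies still and upright in the notches of its rest, handle centre within 12 mm of the seat; released (x of crystal in the frame of riser below -0.022 m and height (world z) of crystal below 0.004 m and angle between crystal's own z axis and vertical below 0.1 rad and linear speed of each of crystal, rod below 0.01 m/s and distance between rod_grip and rest_seat below 0.012 m and angle between rod_grip's own z axis and vertical below 0.12 rad); the robot touches nothing.
It fails at once if the crystal is pressed with more than 6 N (contact force between rod and crystal above 6 N).
It fails at once if the gripper or arm touches the crystal (contact force between any of the fingers, the arm and crystal above 0.3 N).
It fails at once if the shelf is bumped with more than 12 N (contact force between any of rod, the fingers, the arm and riser above 12 N).
It fails at once if a bottle or the beaker is moved by more than 15 mm or tipped (distance of any of amber, bluecap, beaker from where it was at the start of the episode above 0.015 m or angle between any of amber, bluecap, beaker's own z axis and vertical above 0.3 rad).
It also fails if it takes over 67 s, if anything falls off the work surface, if the arm or the gripper's body presses on something with over 40 N, if the wrist force passes 120 N, or if a joint passes its speed limit or range.

## Robot

A 7-joint arm with a two-finger parallel gripper is mounted at the origin on the work surface. World frame = base frame: x ahead of the robot, y to its left, z up, the work surface at z = 0. Lengths are in m, angles in rad, forces in N, time in s.
With the tool pointing down it reaches from about 0.425 to 0.875 m from the base axis. Payload 4.7 kg.
Tool frame: the origin (TCP) lies midway between the tips of the shut fingers; the grasp point (between the pads) lies 19 mm behind it; z points along the fingers, x is the direction in which the jaws open and shut, and the axes are right-handed (so a half turn about z gives the same grasp; the last joint's range is limited). The gripper opens to 87 mm and grips with 3 to 60 N. Pads are 19 mm wide; open, the fingers measure 117 mm over their backs; the gripper's body (75 mm by 190 mm) begins 51 mm behind the grasp point.
Start: joints at [-1.278, 0.321, -0.07, 1.45, 0.023, 1.371, -0.057], TCP at [0.179, 0.625, 0.223] pointing down, gripper open.
Joint ranges: [-2.86, 2.86], [-0.3, 2.09], [-1.38, 1.24], [0.06, 2.45], [-1.56, 4.7], [0.09, 2.05], [-2.69, 2.69]. Speed limits (rad/s): [2.57, 2.57, 3.14, 3.14, 3.14, 3.14, 3.14].

## Interface

Orientations are given as a rotation vector (axis times angle).
In Python, from bench import get_state, eyes, ticket gives the robot as it stands.
- The arm moves only by the tool carry_out, never from a script. Its argument "motion" is a list of rows, each a list of 2 entries, a list of its own where there are three numbers: the shift along the world's x, y, z in m, then the turn about the world's z in rad. A call has 1 to 20 rows; each row is the pose to reach, as a shift and turn from the pose commanded when the call began; what a row does not reach only later rows make up. A row lasts 1/10 s, in which the tool goes at most 50 mm and 8.59 degrees, less where a joint would pass 70% of its speed; a pose out of reach is approached as far as the arm can. A call with a gripper value outside its range is refused whole. "grip" is the gripper command: -1 is fully open, 1 is shut, values between are in proportion, set as the call begins (left out, the last holds). The fingers move at their own pace and stop on an object; "squeeze" is the grip in N (left out, the last holds). Time passes only in rows, so rows that repeat a pose let the fingers close. It gives the time, the measured TCP pose, the force and the opening at its end, in the units of the state.
- get_state(): the state, without advancing time (a new reading comes with each control period).
- eyes.get_image(name): name is "scene" or "top" or "wrist"; returns a dict with "pixels" (384x512x3 uint8, blue, green, red), "mtx" (3x3 intrinsics, pixels), "extrinsics" (4x4, takes a point from camera to world coordinates). Camera axes: x right, y down, z forward; pixel columns grow to the right and rows downward; lengths in m; the calibration is good to about 2 mm. A picture is of the moment at which its call begins. There is no depth.
- ticket.close_job(): hands the job in, once; it reports no verdict.
The state is a dict: "time": time; "joint_positions": joint angles; "qd": joint speeds; "joint_torque": joint torques, N m; "position": TCP position; "tool_rot": TCP orientation; "ft_force": force on the tool from outside, world axes, zero at the start; "torque": the same for the moment, N m; "grip_width": opening from 0.0 (shut) to 1.0 (fully open).
Only numpy, scipy, OpenCV 4.12 (cv2) and the standard library are available. Lean on these libraries where they do the work, as an engineer would, in place of code of your own. Each camera call takes 0.05 s, during which the arm holds its last target. There are 200 camera calls.

## Working session

There is one attempt and no reset: what is moved stays moved. The work goes in short steps, Python scripts to look and compute and a tool call to move; the robot and the scene stay as the last step left them, time stands still between calls to the robot, and variables do not carry over. Pictures are saved under pics/ and viewed, about 8 in all and at most 12, crops included, and the job is handed in when it is done.

Besides the shell and the picture viewer there is one more tool, called as name([rows], argument=value, ...), one row to a line, values as JSON. carry_out: Moves the arm, as the interface text tells. Its arguments: {"type":"object","properties":{"motion":{"type":"array","items":{"type":"array"}},"grip":{"type":"number"},"squeeze":{"type":"number"}},"required":["motion"]}

```bash
mkdir -p pics
cat > h.py <<'E'
import numpy as np, cv2
from bench import get_state, eyes, ticket
def snap(n,f):
    d=eyes.get_image(n); cv2.imwrite(f'pics/{f}.png',d['pixels']); np.savez(f'pics/{f}.npz',K=d['mtx'],T=d['extrinsics']); return d
def pt(f,u,v,z):
    d=np.load(f'pics/{f}.npz'); K,T=d['K'],d['T']
    r=T[:3,:3]@np.linalg.solve(K,[u,v,1.]); o=T[:3,3]
    return o+r*(z-o[2])/r[2]
def proj(f,p):
    d=np.load(f'pics/{f}.npz'); K,T=d['K'],d['T']
    c=K@(T[:3,:3].T@(np.array(p)-T[:3,3])); return c[:2]/c[2]
E
python3 - <<'E'
from h import *
a=snap('scene','s0');b=snap('top','t0')
for d in(a,b): print(d['extrinsics'].round(3).tolist(),d['mtx'].round(1).tolist())
for f in('s0','t0'):
    i=cv2.imread(f'pics/{f}.png'); cv2.imwrite(f'pics/{f}b.png',cv2.resize(i,(800,600),interpolation=cv2.INTER_CUBIC))
s=get_state();print(s)
E
```

```text
[[0.404, 0.559, -0.724, 1.636], [0.915, -0.253, 0.315, -0.631], [-0.007, -0.79, -0.614, 0.998], [0.0, 0.0, 0.0, 1.0]] [[454.7, 0.0, 261.3], [0.0, 454.7, 184.5], [0.0, 0.0, 1.0]]
[[0.0, -0.983, 0.184, 0.28], [-1.0, 0.0, 0.002, -0.136], [-0.002, -0.184, -0.983, 1.503], [0.0, 0.0, 0.0, 1.0]] [[486.0, 0.0, 250.4], [0.0, 486.0, 186.8], [0.0, 0.0, 1.0]]
{'time': 0.1, 'joint_positions': array([-1.27789916,  0.32175321, -0.07005764,  1.45155914,  0.02263297,
        1.37079694, -0.0568969 ]), 'qd': array([-4.80722265e-04, -3.74897867e-03,  1.99138144e-03, -3.52084350e-03,
        1.07593047e-03, -6.22727102e-05, -4.01263574e-04]), 'joint_torque': array([-3.56264773e-04, -4.92574489e+01, -4.06102845e-01, -3.13396525e+01,
       -6.42971951e-02,  3.94211628e-02,  5.22890139e-05]), 'position': array([0.17881727, 0.62440234, 0.22156479]), 'tool_rot': array([ 2.50762986e+00,  1.89055377e+00, -2.03665560e-03]), 'ft_force': array([ 0.90726533, -0.21244343, -0.65400655]), 'torque': array([-0.00162659,  0.06442199, -0.00781423]), 'grip_width': 1.0009458598571226}
```

View pics/s0b.png

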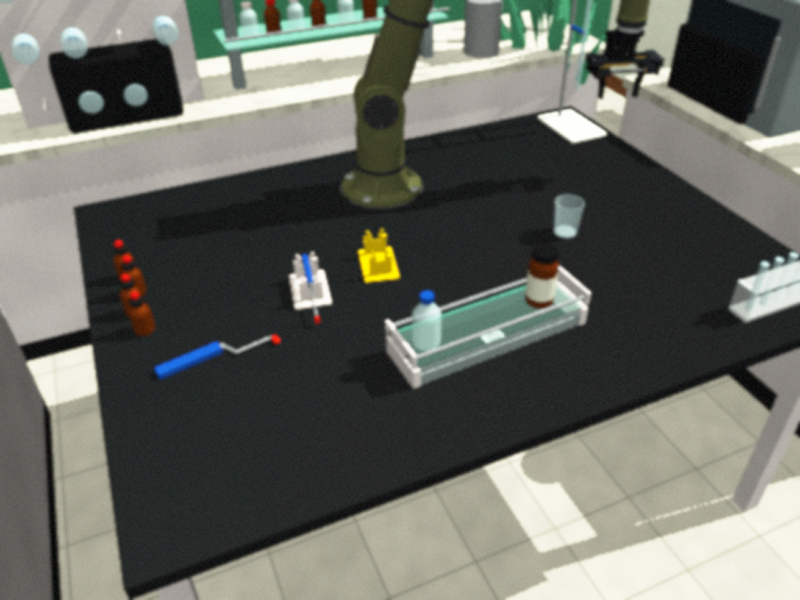

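View pics/t0b.png

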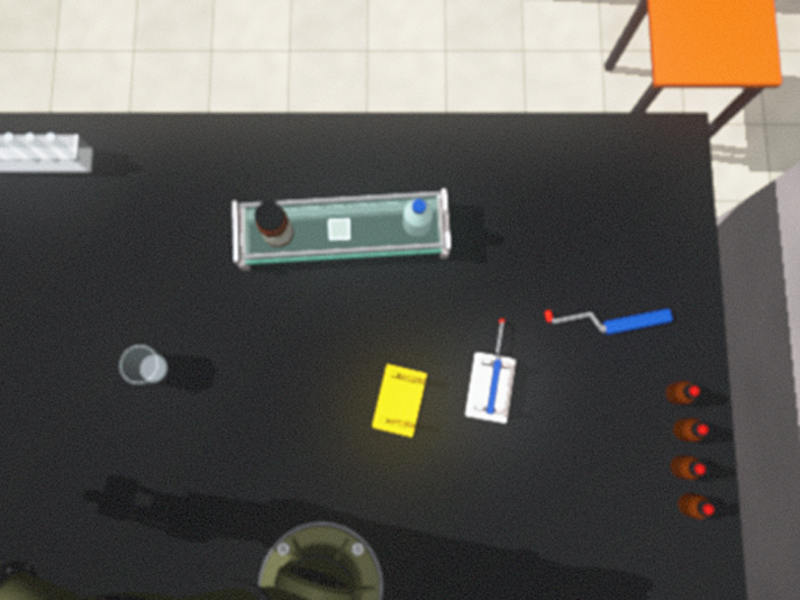

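The scene shows the small rod in the white rest at top-view (495,385), shelf across (240–447, 195–265), and crystal at (339,229). I'll enlarge the top view.

Run:
```python
from h import *
i=cv2.imread('pics/t0.png')
a=cv2.resize(i[115:179,140:300],None,fx=5,fy=5,interpolation=cv2.INTER_CUBIC)
b=cv2.resize(i[200:276,285:345],None,fx=3.6,fy=3.6,interpolation=cv2.INTER_CUBIC)
c=np.zeros((600,800,3),np.uint8); c[:320,:800]=a; c[322:322+b.shape[0],:b.shape[1]]=b
j=cv2.imread('pics/s0.png')
e=cv2.resize(j[155:210,180:220],None,fx=5,fy=5,interpolation=cv2.INTER_CUBIC); c[322:597,250:450]=e
e=cv2.resize(j[190:226,295:340],None,fx=7,fy=7,interpolation=cv2.INTER_CUBIC); c[322:574,470:785]=e
cv2.imwrite('pics/c1.png',c)
```

```text
(no output)
```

View pics/c1.png

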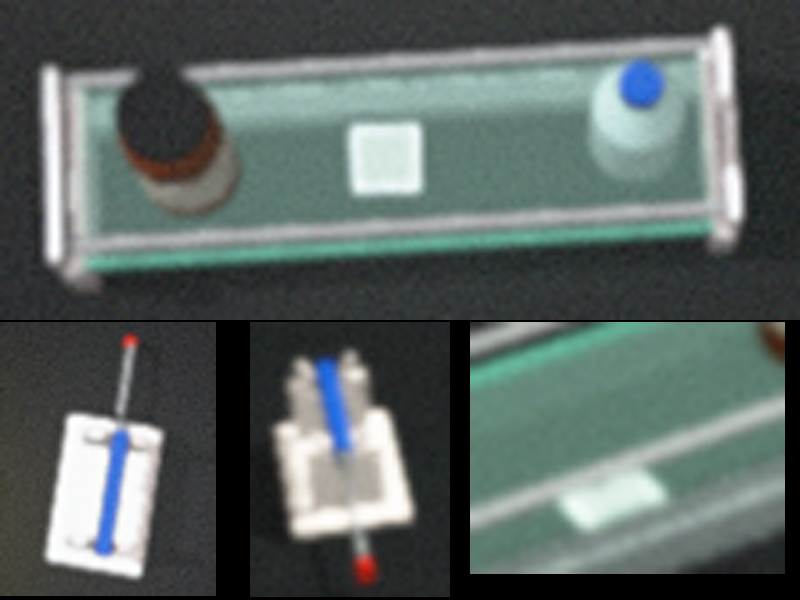

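Run:
```python
from h import *
A=lambda x,y,z: pt('t0',140+(x+.5)/5-.5,115+(y+.5)/5-.5,z)
B=lambda x,y,z: pt('t0',285+(x+.5)/3.6-.5,200+(y-322+.5)/3.6-.5,z)
C=[A(*p,.005) for p in[(348,125),(422,123),(423,194),(352,195)]]
print('crystal',np.round(C,4).tolist(),np.mean(C,0))
l,r=A(90,271,.045),A(710,236,.045);print('front',l,r,'yaw',np.arctan2(-(r-l)[0]*-1,-(r-l)[1]*1)) 
print('yaw',np.arctan2(r[0]-l[0],l[1]-r[1]))
print('walls top L front/back',A(62,262,.085),A(43,66,.085),A(62,66,.085),'R',A(739,215,.085),A(712,30,.085),A(730,30,.085))
R=[B(*p,.008) for p in[(68,414),(162,428),(140,577),(45,560)]]
print('rest',np.round(R,4).tolist(),np.mean(R,0))
a,b=B(122,431,.065),B(104,554,.065);print('handle',a,b,np.linalg.norm(a-b),'yaw',np.arctan2(*(a-b)[1::-1]), b+(a-b)*60/105)
print('tip',B(130,341,.01))
print(proj('s0',np.mean(C,0)),295+(613/7-470/7),190+(500-322)/7)
```

```text
crystal [[0.7139, -0.0013, 0.005], [0.7152, -0.0486, 0.005], [0.6684, -0.0497, 0.005], [0.6678, -0.0046, 0.005]] [ 0.69133466 -0.02601439  0.005     ]
front [0.60932825 0.15234529 0.045     ] [ 0.63132735 -0.22916388  0.045     ] yaw 0.057599581572353335
yaw 0.057599581572353335
walls top L front/back [0.60581545 0.16138811 0.085     ] [0.72796064 0.17752753 0.085     ] [0.72795523 0.16597284 0.085     ] R [ 0.63463408 -0.24417612  0.085     ] [ 0.75060062 -0.2293281   0.085     ] [ 0.75059508 -0.24029145  0.085     ]
rest [[0.4394, -0.2968, 0.008], [0.4274, -0.3769, 0.008], [0.3018, -0.3547, 0.008], [0.3159, -0.2749, 0.008]] [ 0.37115537 -0.32583356  0.008     ]
handle [ 0.41932557 -0.33479619  0.065     ] [ 0.31939537 -0.31763404  0.065     ] 0.10139321571370223 yaw -0.1700821752754172 [ 0.37649834 -0.32744098  0.065     ]
tip [ 0.50228848 -0.3512631   0.01      ]
[316.01878289 216.04300249] 315.42857142857144 215.42857142857142
```

carry_out([
  [[0.27,-0.225,0.03],0.105],
  [[0.27,-0.225,0.03],0.105],
  [[0.27,-0.225,0.03],0.105],
  [[0.27,-0.225,0.03],0.105],
  [[0.27,-0.225,0.03],0.105],
  [[0.27,-0.225,0.03],0.105],
  [[0.27,-0.225,0.03],0.105],
  [[0.27,-0.225,0.03],0.105],
  [[0.34,-0.525,0.03],0.105],
  [[0.34,-0.525,0.03],0.105],
  [[0.34,-0.525,0.03],0.105],
  [[0.34,-0.525,0.03],0.105],
  [[0.34,-0.525,0.03],0.105],
  [[0.34,-0.525,0.03],0.105],
  [[0.34,-0.525,0.03],0.105],
  [[0.32,-0.775,0.03],0.105],
  [[0.32,-0.775,0.03],0.105],
  [[0.32,-0.775,0.03],0.105],
  [[0.32,-0.775,0.03],0.105],
  [[0.32,-0.775,0.03],0.105],
], grip=-1)

```text
time: 2.1
position: [0.4985, -0.1505, 0.2525]
tool_rot: [-2.405, -2.021, -0.001]
ft_force: [-0.1, -0.2, 0.6]
grip_width: 1.002
```

carry_out([
  [[-0.122,-0.177,-0.06],0],
  [[-0.122,-0.177,-0.06],0],
  [[-0.122,-0.177,-0.06],0],
  [[-0.122,-0.177,-0.06],0],
  [[-0.122,-0.177,-0.06],0],
  [[-0.122,-0.177,-0.06],0],
  [[-0.122,-0.177,-0.06],0],
])

```text
time: 2.8
position: [0.3773, -0.3256, 0.1924]
tool_rot: [-2.406, -2.019, -0.001]
ft_force: [0.1, 0.9, 0.1]
grip_width: 1.002
```

```bash
python3 - <<'E'
from h import *
s=get_state();print(s['time'],s['position'],s['tool_rot'],s['joint_positions'])
d=snap('wrist','w1');print(d['extrinsics'].round(3).tolist())
for p in [(0.3771,-0.3269,.065)]: print(proj('w1',p)*800/512)
E
python3 -c "
import cv2;cv2.imwrite('pics/w1b.png',cv2.resize(cv2.imread('pics/w1.png'),(800,600)))"
```

```text
2.8 [ 0.3773481  -0.32556034  0.19242383] [-2.40567667e+00 -2.01949176e+00 -9.62731416e-04] [-0.12432384 -0.00550669  0.79026628  1.88388058  0.00334089  1.26208229
  2.06161524]
[[0.172, 0.954, 0.246, 0.312], [0.985, -0.167, -0.041, -0.315], [0.002, 0.249, -0.969, 0.355], [0.0, 0.0, 0.0, 1.0]]
[395.3797958  289.35637396]
```

View pics/w1b.png

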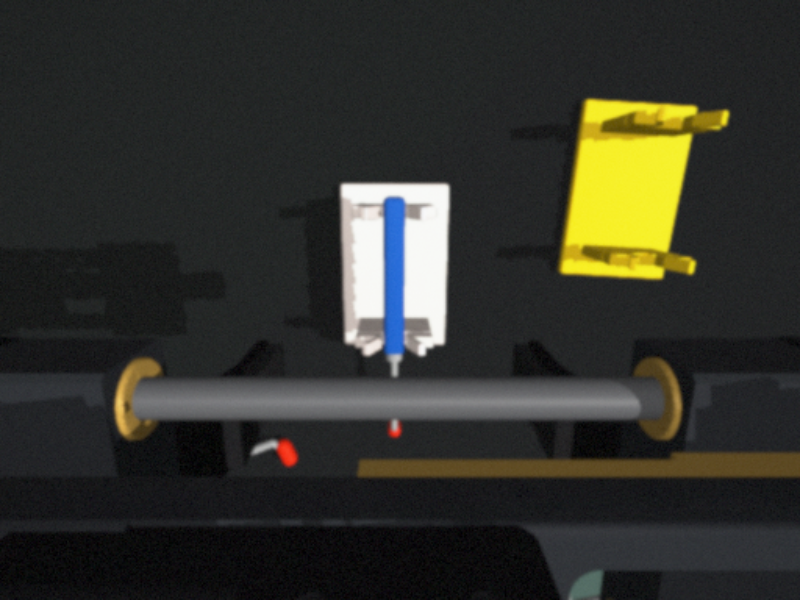

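The wrist view shows the handle upright in the white rest, ends at about (395,198) and (394,355), well centred between the fingers.

Run:
```python
from h import *
k=512/800
a=pt('w1',394.3*k,355*k,.065);b=pt('w1',395.5*k,198*k,.065)
print(a,b,np.linalg.norm(a-b),np.arctan2(*(a-b)[1::-1]),b+(a-b)*60/105)
```

```text
[ 0.42180042 -0.33551798  0.065     ] [ 0.31993714 -0.31675147  0.065     ] 0.10357754893218604 -0.18218942537214772 [ 0.37814473 -0.32747519  0.065     ]
```

carry_out([
  [[0,-0.0015,-0.04],0],
  [[0,-0.0015,-0.08],0],
  [[0,-0.0015,-0.12],0],
  [[0,-0.0015,-0.145],0],
  [[0,-0.0015,-0.156],0],
  [[0,-0.0015,-0.156],0],
  [[0,-0.0015,-0.156],0],
])

```text
time: 3.55
position: [0.3784, -0.3279, 0.0377]
tool_rot: [2.403, 2.021, 0.001]
ft_force: [0.8, -0.2, -0.4]
grip_width: 1.001
```

carry_out([
  [[0,0,0],0],
  [[0,0,0],0],
  [[0,0,0],0],
  [[0,0,0],0],
  [[0,0,0],0],
  [[0,0,0],0],
  [[0,0,0],0],
  [[0,0,0],0],
  [[0,0,0],0],
  [[0,0,0],0],
], grip=1, squeeze=50)

```text
time: 4.55
position: [0.3769, -0.3278, 0.0365]
tool_rot: [-2.406, -2.02, -0.0]
ft_force: [0.2, 0.1, -0.1]
grip_width: 0.171
```

carry_out([
  [[0,0,0.015],0],
  [[0,0,0.03],0],
  [[0,0,0.06],0],
  [[0,0,0.09],0],
  [[0.006,0.024,0.09],0.02],
  [[0.013,0.05,0.09],0.05],
  [[0.02,0.08,0.09],0.08],
  [[0.03,0.115,0.09],0.11],
  [[0.038,0.15,0.09],0.14],
  [[0.046,0.185,0.09],0.17],
  [[0.055,0.22,0.09],0.2],
  [[0.063,0.25,0.09],0.232],
  [[0.07,0.275,0.09],0.232],
  [[0.073,0.288,0.09],0.232],
  [[0.073,0.288,0.06],0.232],
  [[0.073,0.288,0.03],0.232],
  [[0.073,0.288,0.015],0.232],
  [[0.073,0.288,0.012],0.232],
  [[0.073,0.288,0.012],0.232],
  [[0.073,0.288,0.012],0.232],
])

```text
time: 6.55
position: [0.451, -0.0402, 0.0499]
tool_rot: [2.155, 2.283, 0.003]
ft_force: [1.0, -0.2, 0.3]
grip_width: 0.156
```

Run:
```python
from h import *
s=get_state();print(s['time'],s['position'],s['tool_rot'],s['ft_force'],s['torque'],s['joint_positions'][6])
d=snap('scene','s1');i=d['pixels']
d=snap('top','t1');j=d['pixels']
print(s['position'],get_state()['ft_force'])
c=np.zeros((600,800,3),np.uint8)
e=cv2.resize(i[115:235,230:390],None,fx=5,fy=5,interpolation=cv2.INTER_CUBIC);c=e[:600]
cv2.imwrite('pics/c2.png',c)
```

```text
6.55 [ 0.45103901 -0.04015022  0.04991055] [2.15546671 2.28343943 0.00266042] [ 0.98299304 -0.20123454  0.28088177] [ 0.05667856 -0.05394456 -0.03476396] 1.6961482136674504
[ 0.45103901 -0.04015022  0.04991055] [-0.5755835   0.52591297 -1.51992891]
```

View pics/c2.png

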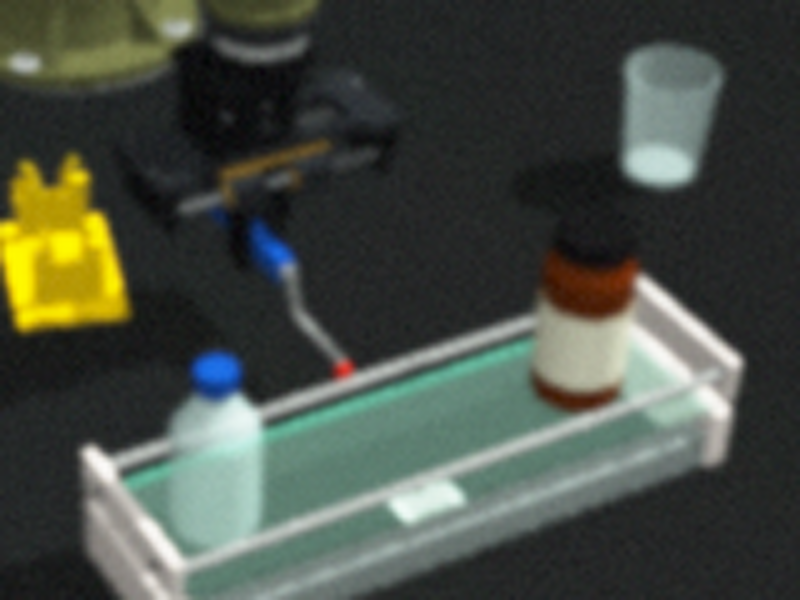

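```bash
cat >> h.py <<'E'
def feel(n=8):
    L=[]
    for _ in range(n):
        eyes.get_image('wrist'); s=get_state(); L.append(np.r_[s['ft_force'],s['torque'],s['position']])
    L=np.array(L); print(s['time'],'mean',L.mean(0).round(3),'sd',L.std(0).round(3)); return L.mean(0)
E
python3 - <<'E'
from h import *
feel(10)
j=cv2.imread('pics/t1.png')[:,:,::-1].astype(int)
m=(j[...,0]>120)&(j[...,1]<60)&(j[...,2]<60)
n,l,st,c=cv2.connectedComponentsWithStats(m.astype(np.uint8))
for k in range(1,n):
    if 150<c[k][0]<300: print(c[k],st[k,4],pt('t1',*c[k],.027))
E
```

```text
7.15 mean [ 0.041  0.106 -0.981  0.016  0.041 -0.021  0.45  -0.04   0.049] sd [0.246 0.358 0.753 0.029 0.022 0.042 0.    0.    0.   ]
[217.5 178.5] 4 [ 0.58253442 -0.03098334  0.027     ]
```

carry_out([
  [[0,0,-0.006],0],
  [[0,0,-0.01],0],
  [[0,0,-0.013],0],
  [[0,0,-0.015],0],
  [[0,0,-0.015],0],
])

```text
time: 7.65
position: [0.4496, -0.0399, 0.0332]
tool_rot: [-2.156, -2.285, 0.001]
ft_force: [-0.3, 0.2, -0.7]
grip_width: 0.157
```

```bash
python3 -c "
from h import *
feel(4)"
```

```text
7.85 mean [ 0.127  0.185 -0.806  0.035  0.03  -0.011  0.45  -0.04   0.034] sd [0.625 0.421 0.519 0.009 0.049 0.017 0.    0.    0.   ]
```

No contact yet (nominal tip about 7 mm up). Step down further.

carry_out([
  [[0,0,-0.002],0],
  [[0,0,-0.004],0],
  [[0,0,-0.006],0],
  [[0,0,-0.006],0],
  [[0,0,-0.006],0],
])

```text
time: 8.35
position: [0.4499, -0.0398, 0.0275]
tool_rot: [-2.156, -2.285, 0.0]
ft_force: [0.4, 0.2, -1.4]
grip_width: 0.154
```

```bash
python3 -c "
from h import *
feel(4)"
```

```text
8.55 mean [-0.264  0.028 -1.219  0.024  0.003  0.005  0.45  -0.04   0.028] sd [0.135 0.397 0.327 0.033 0.018 0.021 0.    0.    0.   ]
```

carry_out([
  [[0,0,-0.001],0],
  [[0,0,-0.002],0],
  [[0,0,-0.003],0],
  [[0,0,-0.003],0],
  [[0,0,-0.003],0],
])

```text
time: 9.05
position: [0.4497, -0.0398, 0.0246]
tool_rot: [-2.156, -2.285, 0.0]
ft_force: [-3.9, -1.3, 2.0]
grip_width: 0.158
```

```bash
python3 -c "
from h import *
feel(4)"
```

```text
9.25 mean [-3.563  0.25   2.791 -0.     0.422  0.029  0.45  -0.04   0.025] sd [0.413 0.33  0.377 0.026 0.027 0.013 0.    0.    0.   ]
```

carry_out([
  [[-0.001,0,0],0],
  [[-0.002,0,0],0],
  [[-0.002,0,0],0],
  [[-0.002,0,0],0],
])

```text
time: 9.65
position: [0.4489, -0.0398, 0.0249]
tool_rot: [2.155, 2.284, 0.002]
ft_force: [0.8, 0.5, 0.1]
grip_width: 0.157
```

```bash
python3 -c "
from h import *
feel(6)"
```

```text
9.95 mean [ 1.838  0.289  0.366  0.052 -0.559 -0.01   0.449 -0.04   0.025] sd [0.424 0.273 0.651 0.023 0.037 0.016 0.    0.    0.   ]
```

carry_out([
  [[0,0,0.008],0],
  [[0,0,0.017],0],
  [[0.01,0.0006,0.017],0],
  [[0.02,0.0012,0.017],0],
  [[0.03,0.0018,0.017],0],
  [[0.04,0.0024,0.017],0],
  [[0.05,0.003,0.017],0],
  [[0.06,0.0035,0.017],0],
  [[0.07,0.004,0.017],0],
  [[0.08,0.0046,0.017],0],
  [[0.09,0.0052,0.017],0],
  [[0.1,0.0058,0.017],0],
  [[0.105,0.0061,0.017],0],
  [[0.109,0.0063,0.017],0],
  [[0.109,0.0063,0.017],0],
  [[0.109,0.0063,0.017],0],
])

```text
time: 11.55
position: [0.5566, -0.0336, 0.0415]
tool_rot: [-2.156, -2.285, 0.0]
ft_force: [-0.9, -0.3, -1.4]
grip_width: 0.156
```

Run:
```python
from h import *
f=feel(6)
i=snap('scene','s2')['pixels'];j=snap('top','t2')['pixels']
c=np.zeros((600,800,3),np.uint8)
c[:280,:800]=cv2.resize(j[118:153,180:280],None,fx=8,fy=8,interpolation=cv2.INTER_CUBIC)
e=cv2.resize(i[180:232,270:365],None,fx=6,fy=6,interpolation=cv2.INTER_CUBIC);c[285:285+e.shape[0],:e.shape[1]]=e
cv2.imwrite('pics/c3.png',c)
```

```text
11.85 mean [-2.450e-01 -8.000e-02 -1.071e+00  3.200e-02  2.400e-02  1.000e-03
  5.570e-01 -3.400e-02  4.200e-02] sd [0.287 0.503 0.283 0.038 0.031 0.02  0.    0.    0.   ]
```

View pics/c3.png

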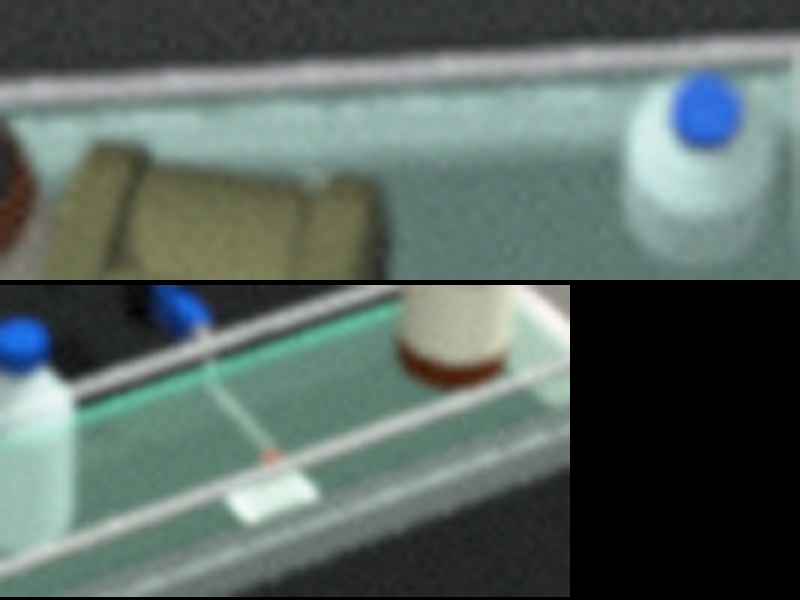

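Run:
```python
from h import *
S=lambda x,y,z: pt('s2',270+(x+.5)/6-.5,180+(y-285+.5)/6-.5,z)
for z in(.02,.025):print('tip',S(272,457,z))
Q=[S(*p,.005) for p in[(226,493),(248,524),(318,493),(300,466)]]
print(np.round(Q,4).tolist(),np.mean(Q,0))
```

```text
tip [ 0.67062947 -0.01967732  0.02      ]
tip [ 0.67556352 -0.02280195  0.025     ]
[[0.6718, -0.0479, 0.005], [0.6988, -0.0491, 0.005], [0.6925, -0.0021, 0.005], [0.6689, 0.0001, 0.005]] [ 0.6829987  -0.02474152  0.005     ]
```

carry_out([
  [[0,-0.002,-0.004],0],
  [[0,-0.002,-0.007],0],
  [[0,-0.002,-0.009],0],
  [[0,-0.002,-0.0105],0],
  [[0,-0.002,-0.0105],0],
])

```text
time: 12.45
position: [0.5569, -0.0355, 0.0309]
tool_rot: [-2.156, -2.285, 0.0]
ft_force: [-1.0, -0.2, 0.1]
grip_width: 0.154
```

```bash
python3 -c "
from h import *
feel(8)"
```

```text
12.85 mean [-0.736 -0.17   0.206  0.034  0.017  0.     0.557 -0.036  0.031] sd [0.347 0.51  0.759 0.015 0.027 0.026 0.    0.    0.   ]
```

carry_out([
  [[-0.001,-0.0001,-0.0002],0],
  [[-0.002,-0.0001,-0.0004],0],
  [[-0.004,-0.0002,-0.0006],0],
  [[-0.006,-0.0003,-0.0006],0],
])

```text
time: 13.25
position: [0.551, -0.0358, 0.0306]
tool_rot: [2.156, 2.285, 0.001]
ft_force: [0.7, 0.3, 0.1]
grip_width: 0.158
```

```bash
python3 -c "
from h import *
feel(8)"
```

```text
13.65 mean [-0.263 -0.047  0.831  0.028 -0.077  0.     0.551 -0.036  0.031] sd [0.369 0.425 0.626 0.027 0.068 0.021 0.    0.    0.   ]
```

carry_out([
  [[-0.001,-0.0001,-0.0002],0],
  [[-0.003,-0.0002,-0.0004],0],
  [[-0.005,-0.0003,-0.0004],0],
  [[-0.007,-0.0004,-0.0004],0],
  [[-0.009,-0.0005,-0.0004],0],
  [[-0.011,-0.0006,-0.0004],0],
  [[-0.013,-0.0007,-0.0004],0],
  [[-0.015,-0.0009,-0.0004],0],
  [[-0.017,-0.001,-0.0004],0],
  [[-0.019,-0.0011,-0.0004],0],
  [[-0.021,-0.0012,-0.0004],0],
  [[-0.023,-0.0013,-0.0004],0],
  [[-0.024,-0.0014,-0.0004],0],
])

```text
time: 14.95
position: [0.5268, -0.0372, 0.0301]
tool_rot: [-2.156, -2.285, -0.0]
ft_force: [1.1, 0.7, 1.2]
grip_width: 0.157
```

Run:
```python
from h import *
feel(6)
i=snap('scene','s3')['pixels']
e=cv2.resize(i[170:232,270:365],None,fx=8,fy=8,interpolation=cv2.INTER_CUBIC)
cv2.imwrite('pics/c4.png',e)
```

```text
15.25 mean [-0.115  0.114  1.067  0.049 -0.213  0.022  0.527 -0.037  0.03 ] sd [0.747 0.464 0.538 0.038 0.038 0.024 0.    0.    0.   ]
```

View pics/c4.png

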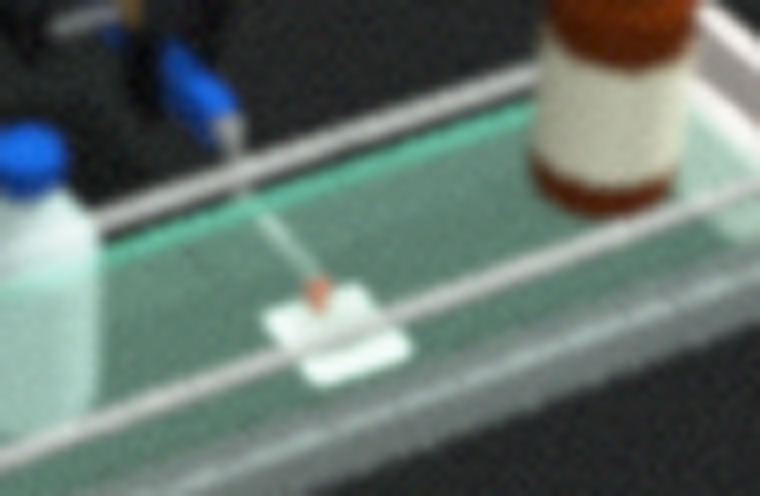

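carry_out([
  [[-0.001,-0.0001,-0.0001],0],
  [[-0.003,-0.0002,-0.0002],0],
  [[-0.005,-0.0003,-0.0002],0],
  [[-0.007,-0.0004,-0.0002],0],
  [[-0.009,-0.0005,-0.0002],0],
  [[-0.011,-0.0006,-0.0002],0],
  [[-0.013,-0.0007,-0.0002],0],
  [[-0.015,-0.0009,-0.0002],0],
  [[-0.017,-0.001,-0.0002],0],
  [[-0.019,-0.0011,-0.0002],0],
  [[-0.021,-0.0012,-0.0002],0],
  [[-0.023,-0.0013,-0.0002],0],
  [[-0.025,-0.0014,-0.0002],0],
  [[-0.027,-0.0015,-0.0002],0],
  [[-0.029,-0.0017,-0.0002],0],
  [[-0.031,-0.0018,-0.0002],0],
  [[-0.033,-0.0019,-0.0002],0],
  [[-0.035,-0.002,-0.0002],0],
  [[-0.037,-0.0021,-0.0002],0],
  [[-0.039,-0.0022,-0.0002],0],
])

```text
time: 17.3
position: [0.4878, -0.0394, 0.0299]
tool_rot: [-2.156, -2.285, -0.0]
ft_force: [0.3, 0.1, -0.1]
grip_width: 0.157
```

Run:
```python
from h import *
feel(5)
S=lambda x,y,z: pt('s3',270+(x+.5)/8-.5,170+(y+.5)/8-.5,z)
Q=[S(*p,.005) for p in[(262,322),(355,285),(412,350),(320,387)]]
print(np.round(Q,4).tolist(),np.mean(Q,0))
```

```text
17.55 mean [ 0.019 -0.188  1.152  0.025 -0.2    0.004  0.488 -0.039  0.03 ] sd [0.31  0.363 0.49  0.033 0.091 0.039 0.    0.    0.   ]
[[0.6456, -0.0522, 0.005], [0.6407, -0.0056, 0.005], [0.6864, -0.0043, 0.005], [0.6908, -0.0496, 0.005]] [ 0.66586358 -0.02795372  0.005     ]
```

carry_out([
  [[-0.001,-0.0001,0],0],
  [[-0.003,-0.0002,0],0],
  [[-0.005,-0.0003,0],0],
  [[-0.007,-0.0004,0],0],
  [[-0.009,-0.0005,0],0],
  [[-0.011,-0.0006,0],0],
  [[-0.013,-0.0007,0],0],
  [[-0.015,-0.0009,0],0],
  [[-0.017,-0.001,0],0],
  [[-0.019,-0.0011,0],0],
  [[-0.021,-0.0012,0],0],
  [[-0.023,-0.0013,0],0],
  [[-0.025,-0.0014,0],0],
  [[-0.027,-0.0015,0],0],
  [[-0.029,-0.0017,0],0],
  [[-0.031,-0.0018,0],0],
  [[-0.033,-0.0019,0],0],
  [[-0.035,-0.002,0],0],
  [[-0.037,-0.0021,0],0],
  [[-0.039,-0.0022,0],0],
])

```text
time: 19.55
position: [0.4488, -0.0416, 0.0299]
tool_rot: [2.156, 2.285, 0.0]
ft_force: [0.9, -0.1, 0.8]
grip_width: 0.157
```

Run:
```python
from h import *
feel(4)
i=snap('scene','s4')['pixels']
e=cv2.resize(i[165:227,260:355],None,fx=8,fy=8,interpolation=cv2.INTER_CUBIC)
cv2.imwrite('pics/c5.png',e)
```

```text
19.75 mean [-0.265 -0.179  0.861  0.    -0.218  0.009  0.449 -0.042  0.03 ] sd [0.817 0.365 0.502 0.011 0.074 0.016 0.    0.    0.   ]
```

View pics/c5.png

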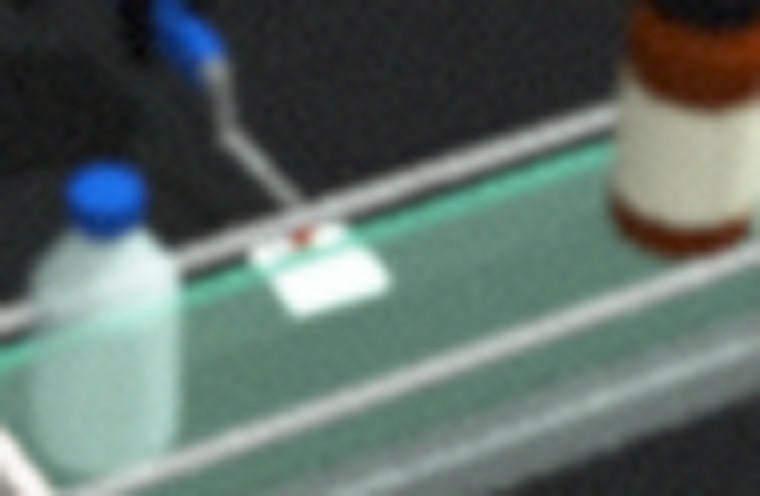

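Run:
```python
from h import *
S=lambda x,y,z: pt('s4',260+(x+.5)/8-.5,165+(y+.5)/8-.5,z)
Q=[S(*p,.005) for p in[(300,320),(391,280),(250,252),(345,219)]]
print(np.round(Q,4).tolist(),np.mean(Q,0),'tip',S(302,238,.012))
# pane front underside edge: lower rim of green band
print(S(0,372,.045),S(600,150,.051),S(0,350,.051))
```

```text
[[0.6145, -0.0557, 0.005], [0.6071, -0.0083, 0.005], [0.5655, -0.0545, 0.005], [0.5623, -0.0067, 0.005]] [ 0.58736971 -0.03130068  0.005     ] tip [ 0.57379948 -0.03397906  0.012     ]
[ 0.63494911 -0.20203504  0.045     ] [0.61524847 0.08501529 0.051     ] [ 0.62911097 -0.19941441  0.051     ]
```

carry_out([
  [[-0.001,-0.0001,0],0],
  [[-0.003,-0.0002,0],0],
  [[-0.005,-0.0003,0],0],
  [[-0.005,-0.0003,0],0],
  [[-0.005,-0.0003,0],0],
  [[-0.005,-0.0003,0.001],0],
  [[-0.005,-0.0003,0.002],0],
  [[-0.005,-0.0003,0.004],0],
  [[-0.005,-0.0003,0.01],0],
  [[-0.005,-0.0003,0.03],0],
  [[-0.005,-0.0003,0.06],0],
  [[-0.005,-0.0003,0.097],0],
  [[-0.005,-0.0003,0.097],0],
])

```text
time: 21.1
position: [0.4474, -0.042, 0.1317]
tool_rot: [2.152, 2.281, 0.011]
ft_force: [1.0, -0.1, -0.5]
grip_width: 0.154
```

carry_out([
  [[-0.002,-0.015,0],-0.01],
  [[-0.007,-0.035,0],-0.03],
  [[-0.014,-0.065,0],-0.06],
  [[-0.021,-0.1,0],-0.09],
  [[-0.03,-0.135,0],-0.12],
  [[-0.038,-0.17,0],-0.15],
  [[-0.047,-0.205,0],-0.18],
  [[-0.056,-0.24,0],-0.21],
  [[-0.062,-0.265,0],-0.232],
  [[-0.067,-0.28,0],-0.232],
  [[-0.067,-0.2859,0],-0.232],
  [[-0.067,-0.2859,0],-0.232],
  [[-0.067,-0.2859,-0.02],-0.232],
  [[-0.067,-0.2859,-0.04],-0.232],
  [[-0.067,-0.2859,-0.05],-0.232],
  [[-0.067,-0.2859,-0.05],-0.232],
])

```text
time: 22.7
position: [0.3759, -0.3263, 0.0754]
tool_rot: [-2.402, -2.019, 0.002]
ft_force: [-0.7, 0.3, -0.2]
grip_width: 0.157
```

Run:
```python
from h import *
f=feel(4)
i=snap('top','t5')['pixels'];j=snap('scene','s5')['pixels']
c=np.zeros((600,800,3),np.uint8)
c[:320,:800]=cv2.resize(i[125:189,150:310],None,fx=5,fy=5,interpolation=cv2.INTER_CUBIC)
e=cv2.resize(j[145:215,170:240],None,fx=4,fy=4,interpolation=cv2.INTER_CUBIC);c[320:600,:280]=e
e=cv2.resize(i[190:260,285:385],None,fx=4,fy=4,interpolation=cv2.INTER_CUBIC);c[320:600,300:700]=e
cv2.imwrite('pics/c6.png',c)
```

```text
22.9 mean [-0.061 -0.497 -0.865 -0.036  0.015  0.015  0.377 -0.328  0.077] sd [0.428 0.368 0.725 0.051 0.022 0.024 0.    0.    0.001]
```

View pics/c6.png

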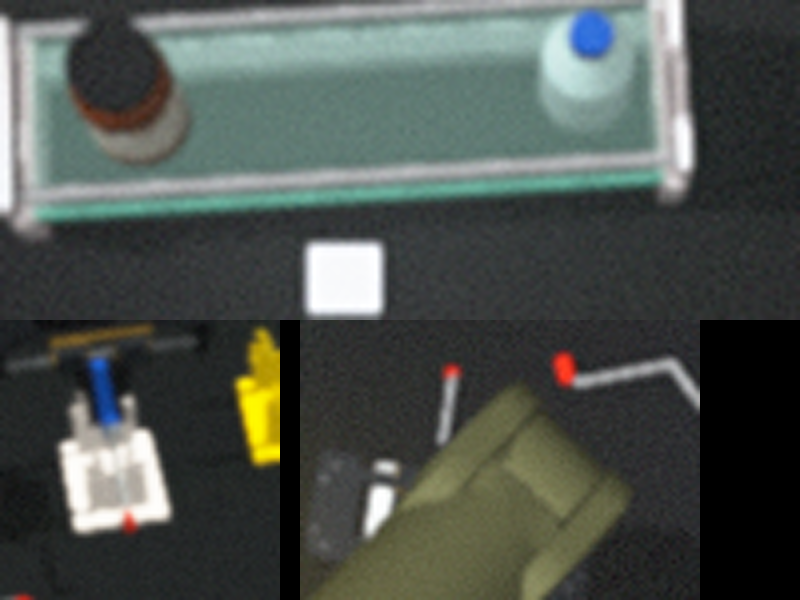

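The crystal lies wholly out in front of the shelf at (344,278). The rod is above its rest, so I lower it.

carry_out([
  [[0,0,-0.01],0],
  [[0,0,-0.02],0],
  [[0,0,-0.028],0],
  [[0,0,-0.034],0],
  [[0,0,-0.037],0],
  [[0,0,-0.039],0],
  [[0,0,-0.04],0],
  [[0,0,-0.04],0],
  [[0,0,-0.04],0],
])

```text
time: 23.9
position: [0.3772, -0.3279, 0.0371]
tool_rot: [2.405, 2.02, 0.001]
ft_force: [-0.0, -0.4, -1.5]
grip_width: 0.155
```

```bash
python3 -c "
from h import *
feel(4)"
```

```text
24.1 mean [-0.411 -0.171 -1.031 -0.008 -0.015 -0.002  0.377 -0.328  0.037] sd [0.408 0.412 0.476 0.018 0.01  0.019 0.    0.    0.   ]
```

carry_out([
  [[0,0,-0.001],0],
  [[0,0,-0.001],0],
  [[0,0,-0.001],0],
])

```text
time: 24.4
position: [0.3772, -0.3279, 0.0367]
tool_rot: [-2.406, -2.02, -0.001]
ft_force: [-3.1, 1.2, 7.4]
grip_width: 0.155
```

carry_out([
  [[0,0,0],0],
  [[0,0,0],0],
  [[0,0,0],0],
  [[0,0,0],0],
  [[0,0,0],0],
  [[0,0,0],0],
  [[0,0,0],0],
  [[0,0,0],0],
  [[0,0,0.02],0],
  [[0,0,0.05],0],
  [[0,0,0.09],0],
  [[0,0,0.13],0],
  [[0,0,0.155],0],
  [[0,0,0.155],0],
], grip=-1)

```text
time: 25.8
position: [0.379, -0.3293, 0.1946]
tool_rot: [2.401, 2.016, 0.006]
ft_force: [0.5, -0.3, -0.3]
grip_width: 1.0
```

Run:
```python
from h import *
s=get_state();print(s['time'],s['position'],s['grip_width'],s['ft_force'])
w=snap('wrist','w6')['pixels'];j=snap('scene','s6')['pixels']
c=np.zeros((600,800,3),np.uint8)
c[:300,:400]=cv2.resize(w,(400,300));
c[300:600,:400]=cv2.resize(j[165:225,260:340],None,fx=5,fy=5,interpolation=cv2.INTER_CUBIC)
c[:600,410:790]=cv2.resize(j[145:220,175:222],(380,600),interpolation=cv2.INTER_CUBIC)
cv2.imwrite('pics/c7.png',c)
```

```text
25.8 [ 0.37899118 -0.32934761  0.19464412] 1.0003038097518875 [ 0.51230033 -0.2505407  -0.29176442]
```

View pics/c7.png

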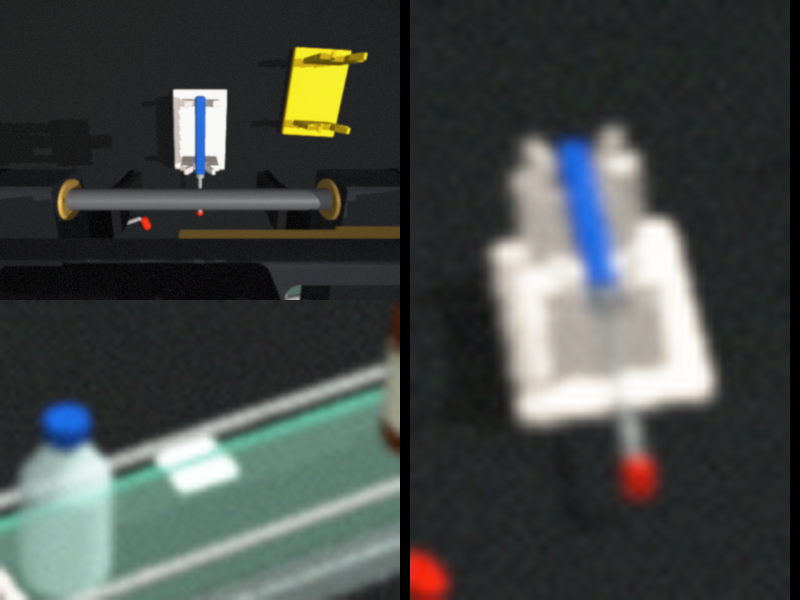

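The rod sits in the rest as it did at the start, and the crystal is in front. I'll do a last numeric check, then hand in.

carry_out([
  [[0,0,0],0],
  [[0,0,0],0],
  [[0,0,0],0],
  [[0,0,0],0],
])

```text
time: 26.3
position: [0.3767, -0.3276, 0.1903]
tool_rot: [-2.405, -2.02, 0.001]
ft_force: [0.2, -0.1, -0.4]
grip_width: 0.998
```

Run:
```python
from h import *
A=lambda x,y,z: pt('t5',150+(x+.5)/5-.5,125+(y+.5)/5-.5,z)
c=A(344,278,.005); ex=np.array([.9983,.0576])
print(c,'s',(c[:2]-np.array([.60933,.15235]))@ex)
k=512/400
a=pt('w6',200*k,177*k,.065);b=pt('w6',200.5*k,97.5*k,.065);print(b+(a-b)*60/105,np.linalg.norm(a-b))
print(ticket.close_job())
```

```text
[ 0.58158765 -0.03231269  0.005     ] s -0.038331759219683605
[ 0.38077745 -0.32796895  0.065     ] 0.10562060410739102
the job is handed in; nothing more can be done
None
```

I drew the crystal out from under the shelf, put the rod back in its rest, and handed the job in at about 26 s; no verdict is reported.

- **Pressing:** I felt for the tip height on the bench first. The press on the crystal read about 1.3 N at touch and about 2 N while pulling at 20 mm/s. That is at the low end of 2–4 N and well under 6 N, but single readings scatter by about 0.5 N.
- **Crystal:** in the last top view its centre was about 38 mm in front of the shelf edge (at least 22 mm is needed), and it looked flat and square to the shelf.
- **Rod:** it sits upright in the white rest's notches. The last handle position came out about 3–4 mm from the seat (12 mm allowed), from a wrist picture taken while the arm was still settling after the lift.
- **Gripper:** it is open and lifted clear of everything.
- **Bottles and beaker:** in the later views both bottles appeared unmoved. I did not check the beaker again after picking up the rod, but the arm did not go near it.
- **Disagreement:** just before release, the last 1 mm downward pressed the rod into its rest with about 8 N, so it was already seated at that height.

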